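# Set the wall clock to four o'clock with a fingertip

### The job

The wall clock lies on its back on the desk with its glass off and reads somewhere between a quarter past three and a quarter to four. With a fingertip set it to four o'clock, to within a minute: reach in behind the long minute hand, push the hand lightly and steadily clockwise round the dial, never backwards, until it points at the double bar of the twelve, then draw away. Grip and lift nothing, leave the short hour hand to follow by itself, do not shift the clock, and leave everything else on the desk where it is.

Things in the scene. Friction and masses are not known exactly. Their poses are not given: they have to be found in the camera images.
- clock: Loose wall clock on its back, face up, 1.1 kg: dark wooden case 300 mm across, cream dial, black hour bars. Origin: centre of the underside, on the hands' axis; z up, x towards the twelve, the three along -y (clockwise from above = negative about z). Dial 29 mm above the origin, free to radius 134 mm; there the rim rises to 44 mm. Brass spindle at the centre, 9 mm thick, top at 50 mm.
- minute_hand (a joint): Turn of the black minute hand, rad, growing clockwise from above: 0 = at the twelve (three o'clock), pi = half past three, 6.283 = at the twelve (four o'clock); 0.105 a minute; no stop at four. Heading from clock x = minus this. Bar 120 mm long, 9 to 6 mm wide, 28 mm tail, from 41 to 46 mm above the clock's origin. Stiff (0.03 N m, some 0.3 N near the tip), stays where left.
- minute_tip (a point): Point at the very tip of the minute hand, mid-thickness, 120 mm from the clock's axis, 43.5 mm above the clock's origin.
- hour_hand: Short black hour hand, below the minute hand and geared to it (turns one twelfth as far): 68 mm long from the axis, 12 to 8 mm wide, 3 mm thick, top 37 mm above the clock's origin. Origin on the clock's axis; x points along the hand.
- hour_tip (a point): Tip of the hour hand, 68 mm from the clock's axis.
- mark_12 (a point): Middle of the double bar of the twelve on the dial, 112 mm from the clock's axis.
- mark_4 (a point): Point on the dial on the line from the clock's axis to the four's bar, 68 mm from the axis: the hour hand's tip lies over it at four o'clock. 120 degrees clockwise from the twelve.
- glass: Bystander: the clock's brass-rimmed round glass, 296 mm across, 12 mm high, lying flat to the right. Origin: centre of its underside.
- screwdriver: Bystander: red-handled screwdriver, 170 mm long, lying close beside the clock.
- battery: Bystander: small black and copper battery, 14.5 mm across, 50 mm high, standing on end close beside the clock. Origin: centre of its foot.
- mug: Bystander: blue mug, 82 mm across, 95 mm high, standing on the desk. Origin: centre of its foot.
- book: Bystander: dark red book lying flat, 150 x 210 x 32 mm. Origin: centre of its underside.
- stapler: Bystander: black stapler, 140 x 36 x 55 mm. Origin: centre of its underside.
- pen_cup: Bystander: dark steel pen cup, 80 mm across, pens reaching to 165 mm. Origin: centre of its foot.

How it is judged:
By the outcome, as a careful person would: the job done as asked, in the order asked, and still so for the second after the job is handed in, with the robot touching nothing.
It also fails if it takes over 64 s, if anything falls off the work surface, if the arm or the gripper's body presses on something with over 40 N, if the wrist force passes 120 N, or if a joint passes its speed limit or range.

### The arm

A 6-joint arm with a two-finger parallel gripper is mounted at the origin on the work surface. World frame = base frame: x ahead of the robot, y to its left, z up, the work surface at z = 0. Lengths are in m, angles in degrees, forces in N, time in s.
With the tool pointing down it reaches from about 0.325 to 0.85 m from the base axis. Payload 15.5 kg.
Tool frame: the origin (TCP) lies midway between the tips of the shut fingers; the grasp point (between the pads) lies 19 mm behind it; z points along the fingers, y is the line along which they close (so a half turn about z gives the same grasp; the last joint's range is limited). The gripper opens to 91 mm and grips with 3 to 60 N. Pads are 32 mm wide; open, the fingers measure 118 mm over their backs; the gripper's body (76 mm by 178 mm) begins 60 mm behind the grasp point.
Start: joints at [65.403, 28.281, 77.091, -0, 74.628, -5.472], TCP at [0.205, 0.591, 0.214] pointing down, gripper open.
Joint ranges: [-166.48, 166.48], [-47.26, 123.95], [12.59, 153.08], [-70.14, 250.14], [6.76, 159.57], [-176.63, 176.63]. Speed limits (degrees/s): [108.29, 108.29, 147.25, 172.46, 172.46, 172.46].

### API

Orientations are given as a 3x3 rotation matrix whose columns are the frame's x, y, z axes.
In Python, from bench import ctrl gives the robot as it stands. The module is installed in compiled form; this text tells all that it offers. Calls block until the motion is done:
- ctrl.goto(position, orientation): joint-space move of the TCP to a pose.
- ctrl.move_l(position, vel=0.15, ori=None, contact_N=None): straight line of the TCP; ori=None keeps the orientation; vel is the mean speed in m/s. With contact_N (N) it stops when the force on the tool has changed by that much, and returns True; else False.
- ctrl.movej(angles): joint-space move.
- ctrl.command_gripper(opening): opening from 0.0 (shut) to 1.0 (fully open); the grip force is fixed at half the most; returns when the fingers have stopped.
- ctrl.sleep(seconds).
- ctrl.ik(position, orientation): joint angles nearest the present ones, or None.
- ctrl.read_camera(name): name is "scene" or "side" or "wrist"; returns the picture (420x560x3 uint8, blue, green, red); there is no depth.
- ctrl.camera_params(name): a dict with "fx", "fy", "cx", "cy" (pixels), "pose" (4x4, takes a point from camera to world coordinates); the wrist camera has in their place "T_tool_cam" (4x4, takes a point from camera to tool coordinates, whose origin is the TCP and whose axes are the flange's). Camera axes: x right, y up, looking along -z (the intrinsics and any distortion apply to the point x, -y, -z); pixel columns grow to the right and rows downward; lengths in m; the calibration is good to about 2 mm. A picture is of the moment at which its call begins: read the wrist's pose just before it. camera_params takes no time and is no camera call.
A pose or a line that the arm cannot do raises ctrl.MotionError and nothing moves.
- ctrl.sign_off(): hands the job in; it is judged then, once.
Readings, each from a call of its own:
- ctrl.current_t(): time.
- ctrl.current_q(): joint angles.
- ctrl.current_dq(): joint speeds.
- ctrl.current_effort(): joint torques, N m.
- ctrl.current_tool_pos(): TCP position.
- ctrl.current_eef_rot(): TCP orientation.
- ctrl.current_contact_force(): force on the tool from outside, world axes, zero at the start.
- ctrl.current_wrist_torque(): the same for the moment, N m.
- ctrl.current_grip_width(): opening from 0.0 (shut) to 1.0 (fully open).
- ctrl.current_grasp_force(): force on a finger pad.
Only numpy, scipy, OpenCV 4.12 (cv2) and the standard library are available. Lean on these libraries where they do the work, as an engineer would, in place of code of your own. Each camera call takes 0.05 s, during which the arm holds its last target. There are 200 camera calls.

## Working session

There is one attempt and no reset: what is moved stays moved. The work goes in short steps, each a Python script; the robot and the scene stay as the last script left them, time stands still between calls to the robot, and variables do not carry over. Pictures are saved under pics/ and viewed, at most 10 in all, crops included, and the job is handed in when it is done.

```bash
mkdir -p pics; python3 - <<'E'
from bench import ctrl
import cv2,numpy as np
print(ctrl.current_t())
for n in("scene","side","wrist"):
    cv2.imwrite(f"pics/a_{n}.png",ctrl.read_camera(n)); p=ctrl.camera_params(n); print(n,{k:(np.round(v,4).tolist()) if not isinstance(v,str) else v for k,v in p.items()})
a=[cv2.imread(f"pics/a_{n}.png") for n in("scene","side")]
print(ctrl.current_eef_rot().round(3).tolist(),ctrl.current_tool_pos())
E
```

```text
0.0
scene {'fx': 516.1855, 'fy': 516.1855, 'cx': 277.7542, 'cy': 210.0184, 'pose': [[0.6958, -0.5313, 0.4832, 1.4755], [0.7182, 0.5186, -0.4639, -0.8398], [-0.0041, 0.6699, 0.7425, 1.399], [0.0, 0.0, 0.0, 1.0]]}
side {'fx': 457.5336, 'fy': 457.5336, 'cx': 277.0389, 'cy': 211.7002, 'pose': [[0.6692, 0.5301, -0.5207, -0.162], [-0.7428, 0.4573, -0.4891, -0.7334], [-0.0212, 0.7141, 0.6998, 1.118], [0.0, 0.0, 0.0, 1.0]]}
wrist {'fx': 298.5862, 'fy': 298.5862, 'cx': 281.4792, 'cy': 208.974, 'T_tool_cam': [[-0.0002, 0.9599, 0.2805, 0.0801], [1.0, 0.0002, -0.0001, -0.0007], [-0.0001, 0.2805, -0.9599, -0.1705], [0.0, 0.0, 0.0, 1.0]]}
[[-0.945, 0.328, -0.0], [0.328, 0.945, -0.001], [0.0, -0.001, -1.0]] [0.20465117 0.59026277 0.21350784]
```

View pics/a_scene.png

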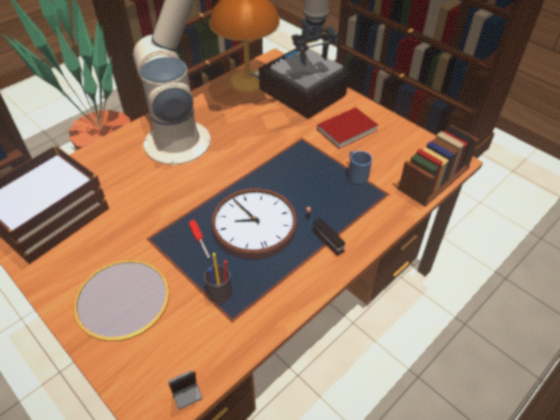

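View pics/a_side.png

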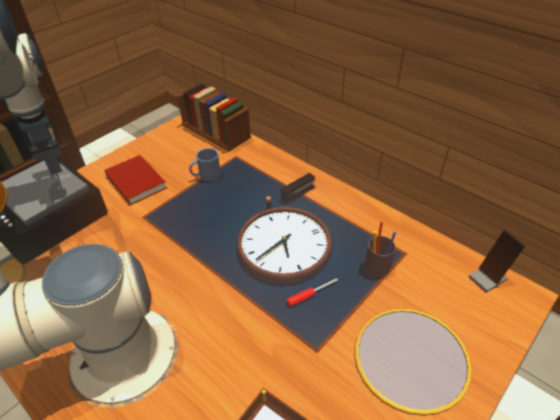

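The scene view shows the clock centred near (255,220), and the side view shows it near (285,243). The pen cup is at (218,285) in scene, the screwdriver at (200,240), the battery at (308,210) and the stapler at (329,236). Next I'll locate these roughly and look from above.

```bash
cat > h.py <<'E'
from bench import ctrl
import cv2,numpy as np
def cast(p,T,uv,z):
    uv=np.atleast_2d(uv).astype(float)
    d=np.c_[(uv[:,0]-p["cx"])/p["fx"],-(uv[:,1]-p["cy"])/p["fy"],-np.ones(len(uv))]@T[:3,:3].T
    o=T[:3,3]; return o+d*((z-o[2])/d[:,2])[:,None]
def proj(p,T,X):
    c=(np.atleast_2d(X)-T[:3,3])@T[:3,:3]
    return np.c_[p["cx"]+p["fx"]*c[:,0]/-c[:,2],p["cy"]-p["fy"]*c[:,1]/-c[:,2]]
def wristT():
    T=np.eye(4);T[:3,:3]=ctrl.current_eef_rot();T[:3,3]=ctrl.current_tool_pos()
    return T@np.array(ctrl.camera_params("wrist")["T_tool_cam"])
def down(a): # tool x heading a (deg)
    c,s=np.cos(np.radians(a)),np.sin(np.radians(a))
    return np.array([[c,s,0],[s,-c,0],[0,0,-1.]])
E
python3 - <<'E'
from h import *
for n,d in (("scene",dict(clock=(255,219,.05),twelve=(264,244,.03),cup=(219,293,0),drv=(195,230,0.01),drvtip=(208,257,0.01),bat=(308,215,0),stap=(329,240,.02),mug=(359,180,0))),("side",dict(clock=(286,240,.05),cup=(376,270,0),drv=(300,297,.01),drvtip=(337,281,.01),bat=(268,207,0),stap=(298,190,.02)))):
    p=ctrl.camera_params(n);T=np.array(p["pose"])
    for k,v in d.items(): print(n,k,cast(p,T,v[:2],v[2])[0].round(3))
q=ctrl.current_q();R=ctrl.current_eef_rot()
c=np.array([.585,0.02])
for a in (180,150,210,90,-90,0):
  for r in (.08,.1,.12):
    print(a,r,ctrl.ik([c[0]+r*-np.cos(np.radians(a))*-1*-1 if 0 else c[0]-r,c[1],.4],down(a)))
E
```

```text
scene clock [ 0.573 -0.083  0.05 ]
scene twelve [ 0.663 -0.125  0.03 ]
scene cup [ 0.69  -0.348  0.   ]
scene drv [ 0.437 -0.245  0.01 ]
scene drvtip [ 0.561 -0.287  0.01 ]
scene bat [0.659 0.096 0.   ]
scene stap [0.799 0.051 0.02 ]
scene mug [0.672 0.366 0.   ]
side clock [ 0.557 -0.093  0.05 ]
side cup [ 0.678 -0.354  0.   ]
side drv [ 0.443 -0.246  0.01 ]
side drvtip [ 0.56  -0.293  0.01 ]
side bat [0.667 0.088 0.   ]
side stap [0.787 0.052 0.02 ]
180 0.08 [-4.50454487e+00  1.06320796e+01  7.53231404e+01 -2.54444375e-14
  9.40447800e+01 -9.45045449e+01]
180 0.1 [-4.69132664e+00  8.74721862e+00  7.76917413e+01 -2.54444375e-14
  9.35610401e+01 -9.46913266e+01]
180 0.12 [-4.89431813e+00  6.85842784e+00  7.99722588e+01 -2.54444375e-14
  9.31693134e+01 -9.48943181e+01]
150 0.08 [-4.50454487e+00  1.06320796e+01  7.53231404e+01 -2.54444375e-14
  9.40447800e+01 -6.45045449e+01]
150 0.1 [-4.69132664e+00  8.74721862e+00  7.76917413e+01 -2.54444375e-14
  9.35610401e+01 -6.46913266e+01]
150 0.12 [-4.89431813e+00  6.85842784e+00  7.99722588e+01 -2.54444375e-14
  9.31693134e+01 -6.48943181e+01
[... 584 characters left out ...]
722588e+01 -2.54444375e-14
  9.31693134e+01 -4.89431813e+00]
-90 0.08 [-4.50454487e+00  1.06320796e+01  7.53231404e+01 -2.54444375e-14
  9.40447800e+01  1.75495455e+02]
-90 0.1 [-4.69132664e+00  8.74721862e+00  7.76917413e+01 -2.54444375e-14
  9.35610401e+01  1.75308673e+02]
-90 0.12 [-4.89431813e+00  6.85842784e+00  7.99722588e+01 -2.54444375e-14
  9.31693134e+01  1.75105682e+02]
0 0.08 [-4.50454487e+00  1.06320796e+01  7.53231404e+01 -2.54444375e-14
  9.40447800e+01  8.54954551e+01]
0 0.1 [-4.69132664e+00  8.74721862e+00  7.76917413e+01 -2.54444375e-14
  9.35610401e+01  8.53086734e+01]
0 0.12 [-4.89431813e+00  6.85842784e+00  7.99722588e+01 -2.54444375e-14
  9.31693134e+01  8.51056819e+01]
```

```bash
python3 - <<'E'
from h import *
ctrl.goto([.43,-.088,.28],down(0)); ctrl.command_gripper(0.0)
T=wristT();im=ctrl.read_camera("wrist");np.save("T1.npy",T);cv2.imwrite("pics/w1.png",im)
print(ctrl.current_t(),ctrl.current_q().round(1),proj(ctrl.camera_params("wrist"),T,[[.565,-.088,.044]]))
E
```

```text
4.1083 [-19.4   9.1  95.9  -0.   75.   70.6] [[281.14644034  74.84870085]]
```

View pics/w1.png

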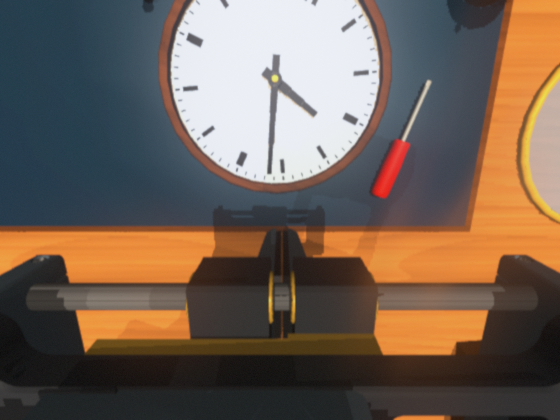

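The minute hand (hub 275,78, tip 270,172) points toward the robot, and the hour hand points to the lower right. The twelve is cut off at the top, so I'll move forward a little and measure.

```bash
python3 - <<'E'
from h import *
ctrl.move_l([.475,-.088,.28])
ctrl.sleep(.3)
T=wristT();im=ctrl.read_camera("wrist");np.save("T2.npy",T);cv2.imwrite("pics/w2.png",im)
p=ctrl.camera_params("wrist")
cv2.imwrite("pics/w2c.png",cv2.resize(im[:270,140:420],None,fx=2.2,fy=2.2,interpolation=cv2.INTER_CUBIC))
hsv=cv2.cvtColor(im,cv2.COLOR_BGR2HSV)
m=((hsv[...,1]<60)&(hsv[...,2]>150)).astype(np.uint8)
n,l,s,c=cv2.connectedComponentsWithStats(m);i=1+np.argmax(s[1:,4]);print(s[i],c[i])
cs=cv2.findContours((l==i).astype(np.uint8),0,2)[0];k=max(cs,key=cv2.contourArea)
W=cast(p,T,cv2.convexHull(k)[:,0],.029)[:,:2]
(cx,cy),r=cv2.minEnclosingCircle(W.astype(np.float32));print("circ",cx,cy,r,ctrl.current_t())
A=np.c_[2*W,np.ones(len(W))];x=np.linalg.lstsq(A,(W**2).sum(1),rcond=None)[0];print("ls",x[:2],np.sqrt(x[2]+x[:2]@x[:2]))
y=((hsv[...,0]>18)&(hsv[...,0]<35)&(hsv[...,1]>120)&(hsv[...,2]>120)&(cv2.dilate((l==i).astype(np.uint8),np.ones((15,15)))>0))
v,u=np.nonzero(y);print("spindle",len(u),cast(p,T,(np.median(u),np.median(v)),.05), np.median(u),np.median(v))
E
```

```text
[  174     0   203   212 31814] [274.57179229 105.5464261 ]
circ 0.5601206421852112 -0.07945989072322845 0.13636988401412964 4.9083
ls [ 0.55993716 -0.07955818] 0.13577164842371353
spindle 16 [[ 0.56025659 -0.07946682  0.05      ]] 274.5 116.0
```

View pics/w2c.png

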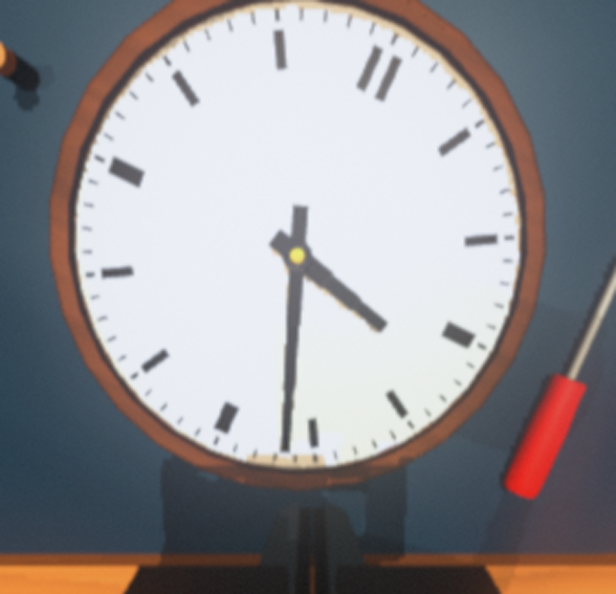

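The double bar of the twelve is at crop (379,74) and the minute tip is at crop (285,450), between the 5 and 6 bars, so it reads about 3:27. Next I'll compute both headings.

```bash
cat >> h.py <<'E'
C=np.array([.5600,-.0795])
def dark(im,T,C,z,r0,r1):
    """world headings/radii of dark blobs within an annulus about C, cast at height z"""
    p=ctrl.camera_params("wrist")
    g=(im.max(2)<135).astype(np.uint8)
    v,u=np.nonzero(g); W=cast(p,T,np.c_[u,v],z)[:,:2]-C; r=np.hypot(*W.T)
    k=(r>r0)&(r<r1); m=np.zeros_like(g); m[v[k],u[k]]=1
    n,l,s,c=cv2.connectedComponentsWithStats(m)
    for i in range(1,n):
        if s[i,4]>12:
            w=cast(p,T,c[i],z)[0,:2]-C; print(z,"heading %.1f r %.4f area %d"%(np.degrees(np.arctan2(w[1],w[0])),np.hypot(*w),s[i,4]))
E
python3 - <<'E'
from h import *
im=cv2.imread("pics/w2.png");T=np.load("T2.npy")
dark(im,T,C,.029,.095,.122); dark(im,T,C,.0435,.06,.1)
E
```

```text
0.029 heading 4.7 r 0.1131 area 42
0.029 heading -22.1 r 0.1108 area 50
0.029 heading -28.2 r 0.1109 area 48
0.029 heading 34.6 r 0.1128 area 47
0.029 heading -55.1 r 0.1129 area 39
0.029 heading 64.5 r 0.1123 area 89
0.029 heading -84.9 r 0.1117 area 34
0.029 heading 94.5 r 0.1117 area 37
0.029 heading -115.0 r 0.1117 area 72
0.029 heading 124.6 r 0.1119 area 34
0.029 heading -145.1 r 0.1114 area 37
0.029 heading 154.8 r 0.1113 area 65
0.029 heading 175.7 r 0.1086 area 58
0.029 heading -175.1 r 0.1118 area 33
0.0435 heading -128.3 r 0.0630 area 22
0.0435 heading 175.9 r 0.0791 area 110
```

```bash
cat >> h.py <<'E'
def fp(phi,z,r=.1):
    a=np.radians(phi); return [C[0]+r*np.cos(a),C[1]+r*np.sin(a),z]
def sweep(a,b,n,z=.036,vel=.06):
    for f in np.linspace(a,b,n+1)[1:]:
        ctrl.move_l(fp(f,z),vel,ori=down(f))
E
python3 - <<'E'
from h import *
ctrl.goto(fp(198,.12),down(198)); print(ctrl.current_t(),ctrl.current_q().round(1))
print(ctrl.move_l(fp(198,.036),.08,contact_N=4),ctrl.current_tool_pos(),ctrl.current_contact_force().round(2))
sweep(198,182,2); print(ctrl.current_t(),ctrl.current_contact_force().round(2))
cv2.imwrite("pics/s3.png",cv2.resize(ctrl.read_camera("side")[180:310,200:380],None,fx=4,fy=4,interpolation=cv2.INTER_CUBIC))
E
```

```text
7.975 [ -20.5   24.   103.8    0.    52.1 -128.5]
False [ 0.46511965 -0.11049907  0.03636355] [-0.1  -0.18 -0.63]
9.9417 [-0.13 -0.35 -0.75]
```

View pics/s3.png

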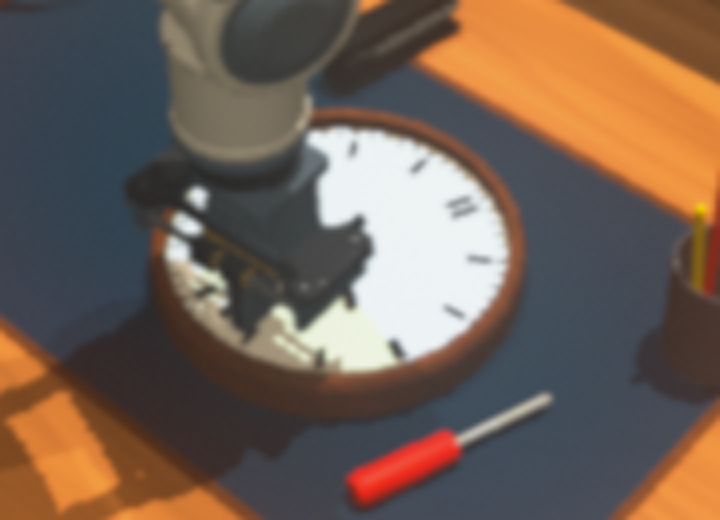

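The finger is inside the dial behind the hand, and the clock, screwdriver and cup are undisturbed. I'll sweep on to just short of the twelve, with a force guard, then look.

```bash
python3 - <<'E'
from h import *
F0=ctrl.current_contact_force();mx=0
for f in np.arange(174,-11,-8):
    ctrl.move_l(fp(f,.036),.045,ori=down(f)); d=np.linalg.norm(ctrl.current_contact_force()-F0); mx=max(mx,d)
    if d>5: print("force",f,d);break
print(f,mx,ctrl.current_t(),ctrl.current_q().round(1))
ctrl.move_l(fp(f+4,.036),.04); ctrl.move_l(fp(f+4,.12),.12)
ctrl.goto([.475,-.088,.28],down(0)); ctrl.sleep(.3)
T=wristT();im=ctrl.read_camera("wrist");np.save("T4.npy",T);cv2.imwrite("pics/w4.png",im)
cv2.imwrite("pics/w4c.png",cv2.resize(im[:270,140:420],None,fx=2.2,fy=2.2,interpolation=cv2.INTER_CUBIC))
dark(im,T,C,.029,.095,.122); dark(im,T,C,.0435,.055,.095);print(ctrl.current_t())
E
```

```text
-10 2.1823018967241925 20.9917 [-13.5  42.6  80.3   0.   57.2  86.4]
0.029 heading 4.7 r 0.1131 area 46
0.029 heading -20.4 r 0.1100 area 160
0.029 heading -28.3 r 0.1111 area 51
0.029 heading 34.5 r 0.1129 area 47
0.029 heading -55.0 r 0.1128 area 38
0.029 heading 64.5 r 0.1122 area 85
0.029 heading -84.9 r 0.1124 area 35
0.029 heading 94.6 r 0.1117 area 38
0.029 heading -114.9 r 0.1121 area 70
0.029 heading 124.6 r 0.1116 area 35
0.029 heading -145.0 r 0.1112 area 33
0.029 heading 154.8 r 0.1115 area 63
0.029 heading -175.1 r 0.1111 area 33
0.0435 heading -19.6 r 0.0744 area 134
0.0435 heading -144.5 r 0.0605 area 37
23.4833
```

View pics/w4c.png

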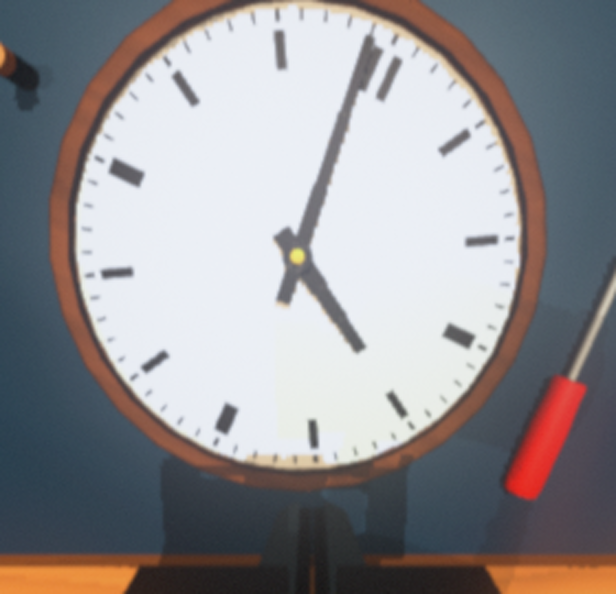

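The clock hasn't moved. The hand is at heading -19.6° and the twelve at -25.2°, and the finger leads to a 9.6° offset. I'll push the last 5.6°.

```bash
python3 - <<'E'
from h import *
ctrl.goto(fp(-2,.12),down(-2)); ctrl.move_l(fp(-2,.036),.08,contact_N=4)
sweep(-2,-15.6,3,vel=.03); ctrl.sleep(.2)
ctrl.move_l(fp(-8,.036),.04); ctrl.move_l(fp(-8,.12),.12)
ctrl.goto([.475,-.088,.28],down(0)); ctrl.sleep(.3)
T=wristT();im=ctrl.read_camera("wrist");cv2.imwrite("pics/w5.png",im)
cv2.imwrite("pics/w5c.png",cv2.resize(im[:270,140:420],None,fx=2.2,fy=2.2,interpolation=cv2.INTER_CUBIC))
dark(im,T,C,.029,.095,.122); dark(im,T,C,.0435,.055,.095);print(ctrl.current_t())
E
```

```text
0.029 heading 4.7 r 0.1130 area 43
0.029 heading -25.1 r 0.1099 area 253
0.029 heading 34.5 r 0.1129 area 47
0.029 heading -55.1 r 0.1126 area 39
0.029 heading 64.6 r 0.1124 area 85
0.029 heading -85.0 r 0.1123 area 35
0.029 heading 94.6 r 0.1117 area 38
0.029 heading -114.9 r 0.1121 area 70
0.029 heading 124.6 r 0.1116 area 35
0.029 heading -145.0 r 0.1118 area 33
0.029 heading 154.8 r 0.1115 area 63
0.029 heading -175.1 r 0.1112 area 33
0.0435 heading -25.2 r 0.0741 area 138
0.0435 heading -145.0 r 0.0607 area 39
29.75
```

View pics/w5c.png

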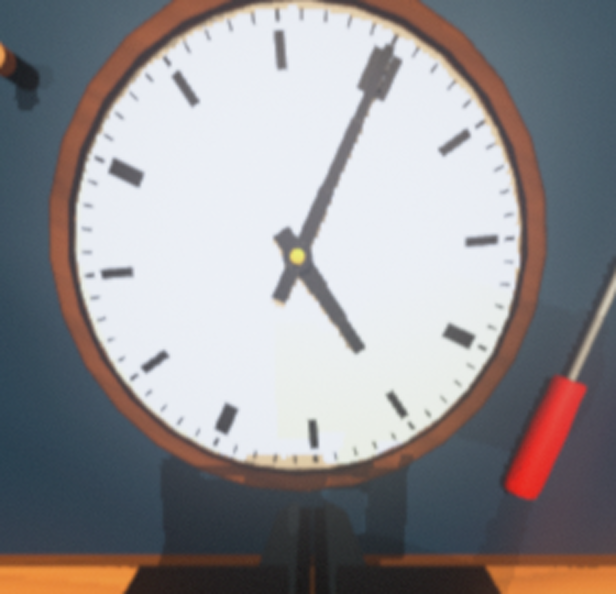

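The minute hand lies on the double bar (both at about -25.2°), the hour hand is at the four, and nothing has shifted.

```bash
python3 -c "
from bench import ctrl
print(ctrl.sign_off())"
```

```text
the job is handed in; nothing more can be done
None
```

The clock is set to four o'clock: the last camera check put the minute hand on the double bar of the twelve to within measurement error, with the clock not moved, and the job was handed in at about 30 s.

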